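Open the ratchet counter stop around the glass jar

ROBOT

A 7-joint arm with a two-finger parallel gripper is mounted at the origin on the work surface. World frame = base frame: x ahead of the robot, y to its left, z up, the work surface at z = 0. Lengths are in m, angles in rad, forces in N, time in s.
With the tool pointing down it reaches from about 0.425 to 1.025 m from the base axis. Payload 9.4 kg.
Tool frame: the origin (TCP) lies between the finger pads; the fingertips stand 22 mm ahead of it and the grasp point (between the pads) lies 3 mm ahead of it (ctrl.finger_overhang is the distance from the TCP to the fingertips, in m); z points along the fingers, y is the line along which they close (so a half turn about z gives the same grasp; the last joint's range is limited). The gripper opens to 93 mm and grips with 3 to 60 N. Pads are 15 mm wide; open, the fingers measure 128 mm over their backs; the gripper's body (75 mm by 188 mm) begins 65 mm behind the grasp point.
Start: joints at [-1.271, 0.599, -0.003, 1.599, 0.002, 0.943, -0.08], TCP at [0.267, 0.674, 0.241] pointing down, gripper open.
Joint ranges: [-2.57, 2.57], [-0.35, 1.97], [-1.29, 1.29], [0.11, 2.56], [-1.05, 4.19], [0.11, 1.86], [-2.63, 2.63]. Speed limits (rad/s): [2.22, 2.22, 3.01, 3.01, 3.14, 3.14, 3.14].

INTERFACE

Orientations are given as a 3x3 rotation matrix whose columns are the frame's x, y, z axes.
In Python, from station import ctrl gives the robot as it stands.
- The arm moves only by the tool apply_moves, never from a script. Its argument "increments" is a list of rows, each a list of 4 numbers: the shift along the world's x, y, z each as a share of 0.12 m, from -1 to 1, then the turn about the world's z as a share of 5 degrees, from -1 to 1. A call has exactly 10 rows; each row shifts and turns the commanded pose from where the row before left it; what a row does not reach is not made up. A row lasts 1/12 s, in which the tool goes at most 41.7 mm and 7.16 degrees, less where a joint would pass 70% of its speed; a pose out of reach is approached as far as the arm can. A call with a number of a shift or a turn outside -1 to 1 is refused whole. A call with a gripper value outside its range is refused whole. "hand" is the finger opening in mm, from 0 to 93, set as the call begins (left out, the last holds). The fingers move at their own pace and stop on an object; "grip_force" is the grip in N (left out, the last holds). Time passes only in rows, so rows that do not move let the fingers close, or fill a call up. It gives the time, the measured TCP pose, the force, the opening and the grip force at its end, in the units of the state.
- ctrl.state(): the state, without advancing time (a new reading comes with each control period).
- ctrl.read_camera(name): name is "scene" or "top"; returns a dict with "pixels" (400x640x3 uint8, red, green, blue), "fx", "fy", "cx", "cy" (pixels), "R" (3x3) and "t" (3): a world point X has camera coordinates R X + t. Camera axes: x right, y down, z forward; pixel columns grow to the right and rows downward; lengths in m; the calibration is good to about 2 mm. A picture is of the moment at which its call begins. There is no depth.
- ctrl.close_job(): hands the job in; it is judged then, once.
Trained networks look in the newest picture that a camera, given by its name, has taken for a name from the list of things; names that differ only in an ending like _2 or _b are one class to them, and where a whole thing is asked for, a point or a joint stands for the part that bears it (a point fixed in the world has none). Each returns a list of dicts, best first, with "confidence" (0 to 1); they miss things now and then, are a little off and sometimes report something else, mostly with a low value. They report only what shows in the picture. A call takes as long as a camera call. They do not tell look-alikes from the thing itself.
- ctrl.search_frame(target, camera): "at" ([column, row] in pixels, amid what is visible of it).
- ctrl.landmark_of(target, camera): "at" ([column, row] in pixels: a listed point, or the origin of a listed thing).
The state is a dict: "time_s": time; "joints": joint angles; "qd": joint speeds; "joint_efforts": joint torques, N m; "tcp_pos": TCP position; "tcp_rot": TCP orientation; "force": force on the tool from outside, world axes, zero at the start; "wrist_torque": the same for the moment, N m; "gripper_width": finger opening in m; "finger_force": force on a finger pad.
Only numpy, scipy, OpenCV 4.12 (cv2) and the standard library are available. Lean on these libraries where they do the work, as an engineer would, in place of code of your own. Each camera call takes 0.05 s, during which the arm holds its last target. There are 200 camera calls.

TASK

The glass jar is penned in by the ratchet stop on the counter. With a fingertip press the orange release pad down, keep it down while you push the blue sliding jaw all the way back along its bar against the green-faced end block, then take the finger away so that the pad springs up. Leave the jar standing where it is, and do not pick up or disturb anything else.

Things in the scene. Friction and masses are not known exactly. Their poses are not given: they have to be found in the camera images.
- stop: Ratchet stop fixed to the counter: aluminium bar 18 mm wide, 300 mm long, top at 48 mm, on two steel blocks. Origin on the counter under the bar's middle; y along the bar from the end block (-y) to the fixed jaw (+y, face at 142 mm), x across it. Both jaws are 64 mm tall and reach to x = -120 mm; the jar stands between. Teeth bar the sliding jaw from -y until released; to +y it clicks freely.
- jaw (a joint): Travel in m of the blue sliding jaw along the bar, in the stop's -y direction: 0 = closed up, 0.110 = fully back against the end block. Starts at 0 to 0.035. Once released, about 2 N of sliding friction. Its carriage is 48 mm wide across the bar, centred on it, the deck 60 mm above the counter.
- release (a joint): How far in m the orange release pad is pressed down: 0 = up, 0.010 = bottomed. A spring pushes it up (1.4 N at the top, 4.9 N at the bottom). Past 0.004 the ratchet is free; it locks again when the pad comes up. Untouched it may rest at 0 to 0.0035, depending on the teeth.
- release_pad (a point): Centre of the top face of the orange release pad, a flat 40 x 40 mm square on the carriage, over the bar; top 76 mm above the counter when fully up. Moves with the jaw and with the press. Its axes are parallel to the stop's.
- thumb_plate (a point): Middle of the upper edge of the upright blue thumb plate, on its face towards the pad. It is part of the sliding carriage, 48 mm wide, 10 mm thick, on the end-block side of the pad, its face 23.5 mm from the pad's centre, its edge 106 mm above the counter (30 mm above the raised pad). A finger pressing the pad can push the jaw back by this plate.
- end_block (a point): Middle of the upper edge of the end block's green face (64 mm above the counter) which the back of the carriage meets when fully open. Fixed to the stop at y = -140 mm.
- jar: Glass jar with a steel lid, 82 mm across, 115 mm tall, 0.4 kg, loose, standing on the counter between the jaws. Origin at the centre of its underside, z up its axis.
- hexkey: Steel L-shaped hex key, 8 mm thick, legs 90 and 30 mm, lying loose behind the bar. Origin on the counter at the middle of the long leg, which lies along its y.
- gasket: Grey ring gasket, 80 mm across, 8 mm thick, lying loose near the end block. Origin at the centre of its underside.
- redbox: Red plastic storage box 90 x 80 x 75 mm with a round twist cap (93 mm tall in all), loose. Origin at the centre of its underside.
- mug: Blue mug 80 mm across, 90 mm tall, handle to its +y, loose. Origin at the centre of its underside.
- spice: Small amber spice jar 48 mm across, 100 mm tall, loose. Origin at the centre of its underside.
There are look-alikes about, which are no part of the job. What is meant by the jar is not pink, purple or turquoise, and is the larger of those in its own colour.

How it is judged:
By the outcome, as a careful person would: the job done as asked, in the order asked, and still so for the second after the job is handed in, with the robot touching nothing.
It also fails if it takes over 40 s, if anything falls off the work surface, if the arm or the gripper's body presses on something with over 40 N, if the wrist force passes 120 N, or if a joint passes its speed limit or range.

## Working session

There is one attempt and no reset: what is moved stays moved. The work goes in short steps, Python scripts to look and compute and a tool call to move; the robot and the scene stay as the last step left them, time stands still between calls to the robot, and variables do not carry over. Pictures are saved under pics/ and viewed, at most 10 in all, crops included, and the job is handed in when it is done.

Besides the shell and the picture viewer there is one more tool, called after "Call:" by a JSON object that holds its "api" and its "payload", one argument or row to a line. apply_moves: Moves the arm, as the interface text tells. Its arguments: {"type":"object","properties":{"increments":{"type":"array","items":{"type":"array","items":{"type":"number","minimum":-1,"maximum":1}}},"hand":{"type":"number"},"grip_force":{"type":"number"}},"required":["increments"]}

```bash
mkdir -p pics; cat > h.py <<'E'
import numpy as np, cv2
from station import ctrl
def ray(c,uv,z):
    R=np.array(c["R"]);t=np.array(c["t"]);o=-R.T@t
    d=R.T@np.array([(uv[0]-c["cx"])/c["fx"],(uv[1]-c["cy"])/c["fy"],1]);return o+d*(z-o[2])/d[2]
def proj(c,X):
    p=np.array(c["R"])@np.array(X)+np.array(c["t"]);return np.array([c["fx"]*p[0]/p[2]+c["cx"],c["fy"]*p[1]/p[2]+c["cy"]])
E
python3 - <<'E'
from h import *
ims=[]
for n in("scene","top"):
    c=ctrl.read_camera(n);ims.append(c["pixels"][:,:,::-1])
    cv2.imwrite(f"pics/{n}0.png",ims[-1])
    for t,z in(("release_pad",.075),("thumb_plate",.106),("end_block",.064),("stop",0),("jar",0)):
        for r in ctrl.landmark_of(t,n)[:4]: print(n,t,np.round(r["at"],1),round(r["confidence"],2),ray(c,r["at"],z).round(3))
E
```

```text
scene release_pad [314.2 219. ] 0.59 [ 0.576 -0.003  0.075]
scene thumb_plate [267.7 223.9] 0.57 [ 0.617 -0.126  0.106]
scene thumb_plate [309.8 207.2] 0.56 [ 0.56  -0.014  0.106]
scene end_block [269.9 222.5] 0.76 [ 0.574 -0.126  0.064]
scene stop [317.  232.2] 0.87 [0.559 0.004 0.   ]
scene jar [346.  180.9] 0.92 [0.344 0.104 0.   ]
scene jar [312.5 188.4] 0.84 [ 0.375 -0.006  0.   ]
scene jar [348.5 213.3] 0.76 [0.488 0.101 0.   ]
scene jar [368.  186.2] 0.63 [0.371 0.172 0.   ]
top release_pad [325.9 180.6] 0.65 [0.561 0.001 0.075]
top thumb_plate [335.7 173.4] 0.75 [ 0.574 -0.026  0.106]
top end_block [372.4 174.7] 0.81 [ 0.58  -0.132  0.064]
top stop [325.4 184.8] 0.76 [0.565 0.004 0.   ]
top jar [330.2 247.9] 0.97 [ 0.375 -0.009  0.   ]
top jar [265.4 251.2] 0.9 [0.366 0.181 0.   ]
top jar [295.8 262.5] 0.77 [0.333 0.091 0.   ]
top jar [240.7 201.3] 0.61 [0.516 0.259 0.   ]
```

View pics/scene0.png

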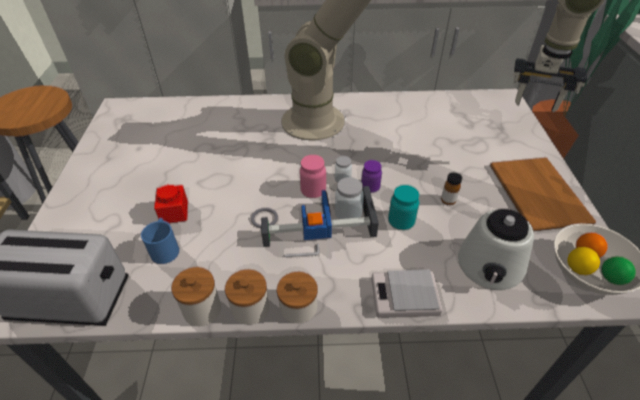

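View pics/top0.png

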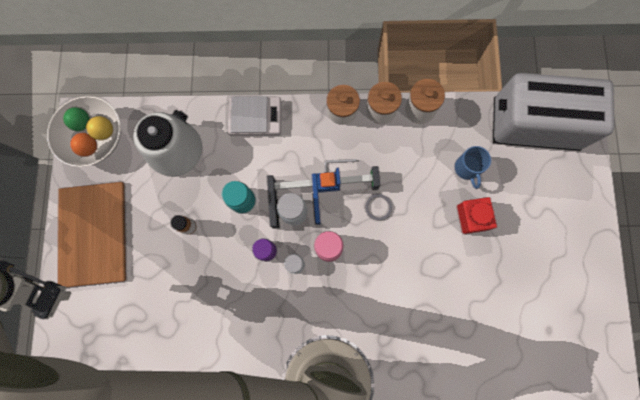

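The jar candidates in the top view are grey large (290,207), grey small (293,264), pink (328,246), purple (264,250) and turquoise (238,197). The large grey one fits: it is not an excluded colour, it is the larger of the two grey ones, and it stands between the jaws. The end block is at (375,178) and the pad at (327,180). I'll confirm with a crop and measure the colours.

```bash
python3 - <<'E'
from h import *
out=[]
box={"top":(250,140,150,110),"scene":(235,160,165,110)}
cs={}
for n in("top","scene"):
    c=ctrl.read_camera(n);cs[n]=c;x,y,w,h=box[n]
    im=c["pixels"][y:y+h,x:x+w]
    hs=cv2.cvtColor(im,cv2.COLOR_RGB2HSV)
    for nm,lo,hi in(("orange",(5,170,120),(18,255,255)),("blue",(100,150,40),(125,255,255)),("green",(40,80,30),(85,255,255))):
        m=cv2.inRange(hs,lo,hi);k,l,s,ct=cv2.connectedComponentsWithStats(m)
        for i in range(1,k):
            if s[i,4]>5:print(n,nm,s[i,4],s[i,:4]+[x,y,0,0],(ct[i]+[x,y]).round(1),ray(c,ct[i]+[x,y],.075).round(4))
    out.append(cv2.resize(im[:,:,::-1],(780,int(780*h/w))[:2] if 0 else (400*w//150*1,400*h//150),interpolation=cv2.INTER_CUBIC))
H=max(o.shape[0] for o in out);out=[cv2.copyMakeBorder(o,0,H-o.shape[0],0,0,0) for o in out]
cv2.imwrite("pics/crop1.png",np.vstack([cv2.copyMakeBorder(o,0,0,0,440-o.shape[1],0) for o in out]))
E
```

```text
top orange 152 [321 173  13  13] [327.3 179.1] [ 0.5652 -0.0026  0.075 ]
top blue 227 [313 169  27  55] [321.  190.9] [0.531  0.0153 0.075 ]
scene orange 151 [308 213  14  12] [314.5 218.3] [ 0.5731 -0.0023  0.075 ]
scene blue 525 [302 192  29  47] [318.5 223.2] [0.5916 0.0083 0.075 ]
```

View pics/crop1.png

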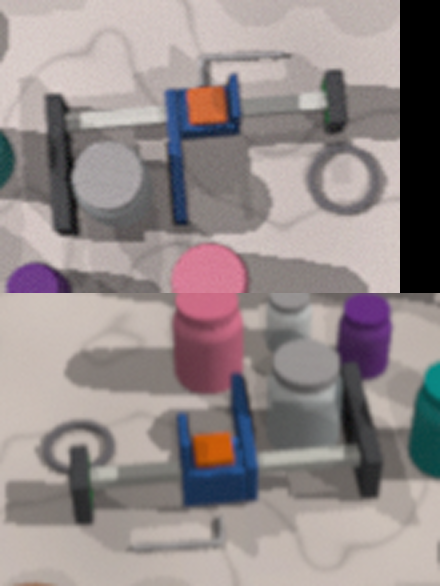

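The crop confirms it: the large grey jar stands between the jaws, with the pad at about (0.567,-0.003) and the end block towards world -y. I'll check the tool orientation and bar direction before moving.

```bash
python3 - <<'E'
from h import *
s=ctrl.state();print(np.round(s["tcp_rot"],3).tolist(),s["tcp_pos"],s["force"],ctrl.finger_overhang)
c=ctrl.read_camera("top")
a=ray(c,(274.4,184.2),.048);b=ray(c,(373.7,177.5),.048);d=b-a;print(a,b,np.degrees(np.arctan2(d[0],-d[1])))
for n in("top","scene"):
  c=ctrl.read_camera(n)
  for p in((.567,-.003,.076),(.567,-.003,.072)):print(n,proj(c,p))
  for r in ctrl.landmark_of("hexkey",n)[:1]:print(r,ray(c,r["at"],0.))
E
```

```text
[[-0.93, 0.368, 0.0], [0.368, 0.93, 0.0], [-0.0, 0.0, -1.0]] [0.26680117 0.67412826 0.24063167] [-0.92390379 -0.36056502  0.16085966] 0.022
[0.55736081 0.1517942  0.048     ] [ 0.57502262 -0.13712609  0.048     ] 3.4981602149453312
top [327.41900267 178.34842686]
top [327.43341156 178.66982195]
{'at': [339.4, 158.5], 'confidence': 0.47} [ 0.64665791 -0.03911286  0.        ]
scene [314.15248939 216.46089924]
scene [314.17662835 217.44264466]
{'at': [303.8, 255.5], 'confidence': 0.66} [ 0.6423301  -0.03435691  0.        ]
```

Call:
{"api": "apply_moves", "payload": {
  "increments": [
    [0.125, -0.283, 0, -0.647],
    [0.125, -0.283, 0, -0.647],
    [0.125, -0.283, 0, -0.647],
    [0.125, -0.283, 0, -0.647],
    [0.125, -0.283, 0, -0.647],
    [0.125, -0.283, 0, -0.647],
    [0.125, -0.283, 0, -0.647],
    [0.125, -0.283, 0, -0.647],
    [0.125, -0.283, 0, -0.647],
    [0.125, -0.283, 0, -0.647]
  ],
  "hand": 0
}}

```text
time_s: 1.78
tcp_pos: [0.4172, 0.3329, 0.2409]
tcp_rot: [[-0.587, 0.81, 0.0], [0.81, 0.587, 0.0], [0.0, 0.001, -1.0]]
force: [0.6, 0.1, 0.1]
gripper_width: 0.0307
finger_force: 0.0
```

Call:
{"api": "apply_moves", "payload": {
  "increments": [
    [0.125, -0.283, 0, -0.647],
    [0.125, -0.283, 0, -0.647],
    [0.125, -0.283, 0, -0.647],
    [0.125, -0.283, 0, -0.647],
    [0.125, -0.283, 0, -0.647],
    [0.125, -0.283, 0, -0.647],
    [0.125, -0.283, 0, -0.647],
    [0.125, -0.283, 0, -0.647],
    [0.125, -0.283, 0, -0.647],
    [0.125, -0.283, 0, -0.647]
  ]
}}

```text
time_s: 2.62
tcp_pos: [0.5673, -0.0068, 0.2409]
tcp_rot: [[-0.062, 0.998, 0.001], [0.998, 0.062, 0.0], [0.0, 0.001, -1.0]]
force: [0.7, 0.4, -0.1]
gripper_width: 0.0003
finger_force: 0.0
```

Call:
{"api": "apply_moves", "payload": {
  "increments": [
    [0, 0.01, -0.12, 0],
    [0, 0.01, -0.15, 0],
    [0, 0.01, -0.15, 0],
    [0, 0, -0.15, 0],
    [0, 0, -0.15, 0],
    [0, 0, -0.1, 0],
    [0, 0, -0.05, 0],
    [0, 0, 0, 0],
    [0, 0, 0, 0],
    [0, 0, 0, 0]
  ]
}}

```text
time_s: 3.45
tcp_pos: [0.5672, -0.0015, 0.137]
tcp_rot: [[-0.065, 0.998, 0.001], [0.998, 0.065, 0.0], [-0.0, 0.001, -1.0]]
force: [0.3, 0.2, -0.5]
gripper_width: 0.0005
finger_force: 0.0
```

```bash
python3 - <<'E'
from h import *
box={"top":(270,140,120,90),"scene":(250,150,120,90)}
o=[]
for n in("top","scene"):
    c=ctrl.read_camera(n);x,y,w,h=box[n]
    o.append(cv2.resize(np.ascontiguousarray(c["pixels"][y:y+h,x:x+w,::-1]),(390,292),interpolation=cv2.INTER_CUBIC))
cv2.imwrite("pics/near.png",np.hstack(o));print(ctrl.state()["tcp_pos"])
E
```

```text
[ 0.56726116 -0.00142467  0.1370887 ]
```

View pics/near.png

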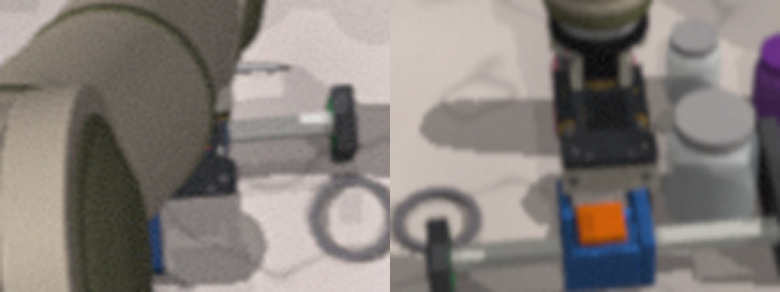

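```bash
python3 - <<'E'
from h import *
c=ctrl.read_camera("scene");s=ctrl.state();p=np.array(s["tcp_pos"]);R=np.array(s["tcp_rot"])
x,y,w,h=275,165,70,52
im=cv2.resize(np.ascontiguousarray(c["pixels"][y:y+h,x:x+w,::-1]),(770,572),interpolation=cv2.INTER_CUBIC)
for q in ([0,0,.022],[.0075,.0175,.022],[-.0075,.0175,.022],[0,0,-.062]):
    u=(proj(c,p+R@q)-[x,y]+.5)*11;print(u)
    cv2.circle(im,tuple(int(v) for v in u),4,(255,0,255),-1)
cv2.imwrite("pics/near2.png",im)
E
```

```text
[440.0207221  463.89527466]
[476.9693888  513.20938848]
[415.35107342 517.74498687]
[434.13957442 212.77093492]
```

View pics/near2.png

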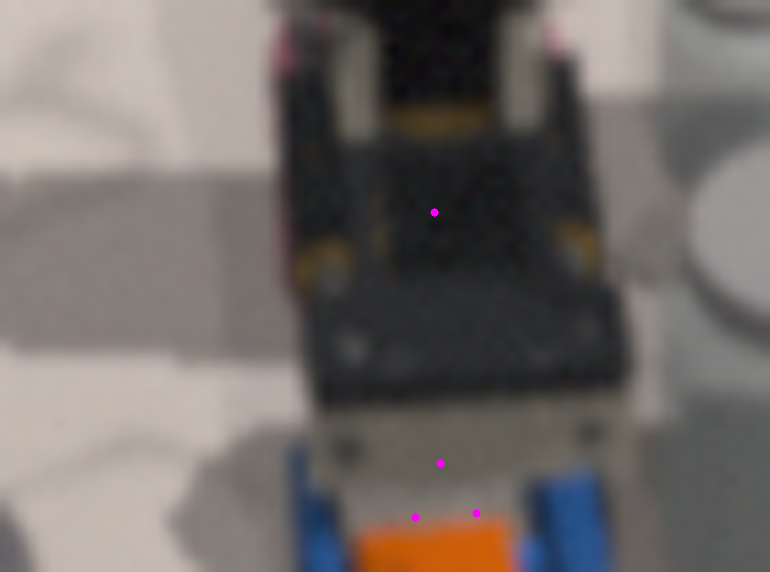

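The gripper body's near face hides the fingertip. Its edges match the projected pose, and the tip at column 440 lines up with the pad at column 436. I'll press now.

Call:
{"api": "apply_moves", "payload": {
  "increments": [
    [0, 0, -0.045, 0],
    [0, 0, -0.045, 0],
    [0, 0, -0.045, 0],
    [0, 0, -0.045, 0],
    [0, 0, -0.045, 0],
    [0, 0, -0.045, 0],
    [0, 0, -0.04, 0],
    [0, 0, -0.01, 0],
    [0, 0, 0, 0],
    [0, 0, 0, 0]
  ]
}}

```text
time_s: 4.43
tcp_pos: [0.5667, -0.0015, 0.0978]
tcp_rot: [[-0.065, 0.998, -0.0], [0.998, 0.065, -0.0], [-0.0, -0.0, -1.0]]
force: [0.0, 0.4, 0.1]
gripper_width: 0.0007
finger_force: 0.0
```

Call:
{"api": "apply_moves", "payload": {
  "increments": [
    [0, 0, -0.02, 0],
    [0, 0, -0.02, 0],
    [0, 0, -0.02, 0],
    [0, 0, 0, 0],
    [0, 0, 0, 0],
    [0, 0, 0, 0],
    [0, 0, 0, 0],
    [0, 0, 0, 0],
    [0, 0, 0, 0],
    [0, 0, 0, 0]
  ]
}}

```text
time_s: 5.27
tcp_pos: [0.5669, -0.0015, 0.0907]
tcp_rot: [[-0.065, 0.998, 0.0], [0.998, 0.065, -0.0], [-0.0, 0.0, -1.0]]
force: [0.2, -0.1, 3.5]
gripper_width: 0.0004
finger_force: 1.8
```

Call:
{"api": "apply_moves", "payload": {
  "increments": [
    [0.002, -0.04, 0, 0],
    [0.003, -0.05, 0, 0],
    [0.003, -0.05, 0, 0],
    [0.004, -0.06, 0, 0],
    [0.004, -0.06, 0, 0],
    [0.004, -0.06, 0, 0],
    [0.004, -0.06, 0, 0],
    [0.004, -0.06, 0, 0],
    [0.003, -0.05, 0, 0],
    [0, 0, 0, 0]
  ]
}}

```text
time_s: 6.1
tcp_pos: [0.5706, -0.0624, 0.0907]
tcp_rot: [[-0.063, 0.998, 0.001], [0.998, 0.063, -0.001], [-0.001, 0.001, -1.0]]
force: [1.2, -1.7, 3.7]
gripper_width: 0.0006
finger_force: 1.8
```

Call:
{"api": "apply_moves", "payload": {
  "increments": [
    [0.002, -0.04, 0, 0],
    [0.003, -0.04, 0, 0],
    [0.003, -0.04, 0, 0],
    [0.003, -0.04, 0, 0],
    [0.003, -0.04, 0, 0],
    [0.003, -0.04, 0, 0],
    [0.002, -0.04, 0, 0],
    [0.002, -0.03, 0, 0],
    [0.002, -0.03, 0, 0],
    [0, 0, 0, 0]
  ]
}}

```text
time_s: 6.93
tcp_pos: [0.5728, -0.102, 0.0906]
tcp_rot: [[-0.064, 0.998, -0.001], [0.998, 0.064, -0.0], [-0.0, -0.001, -1.0]]
force: [0.4, -0.6, 3.0]
gripper_width: 0.0005
finger_force: 1.8
```

```bash
python3 - <<'E'
from h import *
s=ctrl.state();print(s["tcp_pos"],s["force"])
o=[]
for n,(x,y) in(("scene",(230,160)),("top",(300,130))):
    c=ctrl.read_camera(n)
    o.append(cv2.resize(np.ascontiguousarray(c["pixels"][y:y+90,x:x+120,::-1]),(390,292),interpolation=cv2.INTER_CUBIC))
cv2.imwrite("pics/slide.png",np.hstack(o))
E
```

```text
[ 0.57284886 -0.1020303   0.09055473] [ 0.36347512 -0.64705329  2.95199104]
```

View pics/slide.png

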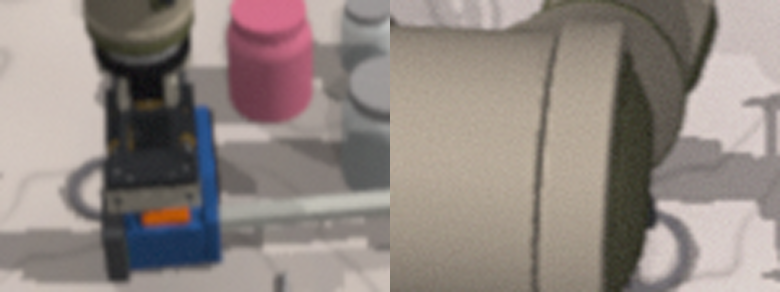

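The jaw has slid back and is now close to the end block, at crop column 115. I'll keep pushing slowly until the force rises.

Call:
{"api": "apply_moves", "payload": {
  "increments": [
    [0.001, -0.015, 0, 0],
    [0.001, -0.015, 0, 0],
    [0.001, -0.015, 0, 0],
    [0.001, -0.015, 0, 0],
    [0.001, -0.015, 0, 0],
    [0.001, -0.015, 0, 0],
    [0, 0, 0, 0],
    [0, 0, 0, 0],
    [0, 0, 0, 0],
    [0, 0, 0, 0]
  ]
}}

```text
time_s: 7.87
tcp_pos: [0.574, -0.1122, 0.0906]
tcp_rot: [[-0.064, 0.998, 0.0], [0.998, 0.064, -0.0], [-0.0, 0.0, -1.0]]
force: [-0.7, 0.5, 3.7]
gripper_width: 0.0004
finger_force: 1.8
```

Call:
{"api": "apply_moves", "payload": {
  "increments": [
    [0.001, -0.01, 0, 0],
    [0.001, -0.01, 0, 0],
    [0.001, -0.01, 0, 0],
    [0, -0.01, 0, 0],
    [0, -0.01, 0, 0],
    [0, 0, 0, 0],
    [0, 0, 0, 0],
    [0, 0, 0, 0],
    [0, 0, 0, 0],
    [0, 0, 0, 0]
  ]
}}

```text
time_s: 8.7
tcp_pos: [0.5741, -0.1138, 0.0906]
tcp_rot: [[-0.069, 0.998, -0.002], [0.998, 0.069, 0.004], [0.004, -0.001, -1.0]]
force: [-1.4, 13.5, 7.7]
gripper_width: 0.0005
finger_force: 8.2
```

The jaw has stopped hard: 13.5 N at the expected end-block position. I'll ease off, lift straight up so the pad doesn't drag the jaw, then clear the plate.

Call:
{"api": "apply_moves", "payload": {
  "increments": [
    [0, 0.02, 0, 0],
    [0, 0, 0, 0],
    [0, 0, 0.03, 0],
    [0, 0, 0.04, 0],
    [0, 0, 0.04, 0],
    [0, 0, 0.03, 0],
    [0, 0.04, 0, 0],
    [0, 0.03, 0.02, 0],
    [0, 0, 0.05, 0],
    [0, 0, 0.1, 0]
  ]
}}

```text
time_s: 9.53
tcp_pos: [0.5738, -0.1073, 0.1274]
tcp_rot: [[-0.065, 0.998, -0.002], [0.998, 0.065, -0.0], [-0.0, -0.002, -1.0]]
force: [0.0, 0.7, -0.4]
gripper_width: 0.0008
finger_force: 0.0
```

Call:
{"api": "apply_moves", "payload": {
  "increments": [
    [0, 0, 0.2, 0],
    [0, 0, 0.3, 0],
    [0, 0, 0.3, 0],
    [0, 0.25, 0, 0.5],
    [0, 0.3, 0, 0.5],
    [0, 0.3, 0, 0.5],
    [0, 0.3, 0, 0.5],
    [0, 0.3, 0, 0.5],
    [0, 0.3, 0, 0.5],
    [0, 0.3, 0, 0.5]
  ]
}}

```text
time_s: 10.37
tcp_pos: [0.5744, 0.14, 0.2252]
tcp_rot: [[-0.363, 0.932, 0.002], [0.932, 0.363, -0.0], [-0.001, 0.001, -1.0]]
force: [0.4, 0.0, 0.3]
gripper_width: 0.0005
finger_force: 0.0
```

```bash
python3 - <<'E'
from h import *
s=ctrl.state();print(s["tcp_pos"],s["force"],s["time_s"])
o=[]
for n,(x,y) in(("scene",(240,160)),("top",(260,130))):
    c=ctrl.read_camera(n)
    o.append(cv2.resize(np.ascontiguousarray(c["pixels"][y:y+110,x:x+146,::-1]),(390,294),interpolation=cv2.INTER_CUBIC))
    for t,z in(("release_pad",.076),("thumb_plate",.106),("end_block",.064),("jar",0)):
        for r in ctrl.landmark_of(t,n)[:4 if t=="jar" else 1]: print(n,t,np.round(r["at"],1),round(r["confidence"],2),ray(c,r["at"],z).round(3))
cv2.imwrite("pics/end.png",np.hstack(o))
E
```

```text
[0.57443923 0.13996718 0.2251541 ] [0.38306934 0.01167137 0.25530705] 10.3667
scene release_pad [281.8 222. ] 0.45 [ 0.584 -0.092  0.076]
scene thumb_plate [268.7 211.7] 0.85 [ 0.573 -0.125  0.106]
scene end_block [268.9 223.2] 0.69 [ 0.577 -0.128  0.064]
scene jar [343.8 181.7] 0.9 [ 0.347  0.096 -0.   ]
scene jar [347.8 211. ] 0.7 [0.478 0.099 0.   ]
scene jar [404.2 220.2] 0.61 [0.521 0.264 0.   ]
scene jar [310.3 187.2] 0.58 [ 0.369 -0.013  0.   ]
top release_pad [472.8 214.4] 0.63 [ 0.461 -0.406  0.076]
top thumb_plate [371.9 170.5] 0.61 [ 0.581 -0.127  0.106]
top end_block [368.7 175.9] 0.65 [ 0.576 -0.121  0.064]
top jar [329.3 248.7] 0.81 [ 0.373 -0.007  0.   ]
top jar [265.8 252.5] 0.65 [0.363 0.18  0.   ]
top jar [292.5 263.5] 0.58 [0.33  0.101 0.   ]
```

View pics/end.png

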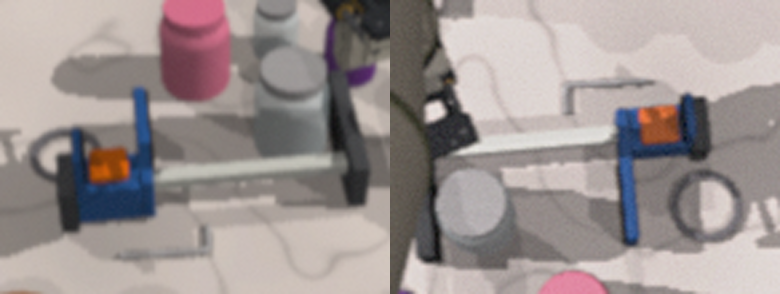

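The carriage is flush against the end block (crop left, columns 70-80), the pad is up, and the jar, hex key and gasket are where they were. The robot is clear, so I'm handing in.

```bash
python3 -c "from station import ctrl;print(ctrl.close_job())"
```

```text
the job is handed in; nothing more can be done
None
```

The job is handed in: I pressed the release pad, pushed the blue jaw back against the end block and lifted the finger so the pad sprang up; the last picture shows the jar, hex key and gasket undisturbed, but no verdict came back.

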